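# Reload the dry cabinet and shut its door

### The arm

A 6-joint arm with a two-finger parallel gripper is mounted at the origin on the work surface. World frame = base frame: x ahead of the robot, y to its left, z up, the work surface at z = 0. Lengths are in m, angles in degrees, forces in N, time in s.
With the tool pointing down it reaches from about 0.25 to 0.725 m from the base axis. Payload 9.7 kg.
Tool frame: the origin (TCP) lies midway between the tips of the shut fingers; the grasp point (between the pads) lies 19 mm behind it; z points along the fingers, y is the line along which they close (so a half turn about z gives the same grasp; the last joint's range is limited). The gripper opens to 85 mm and grips with 20 to 120 N. Pads are 22 mm wide; open, the fingers measure 114 mm over their backs; the gripper's body (76 mm by 85 mm) begins 54 mm behind the grasp point. The pads swing forward as they close: fully open they stand 13 mm farther back than shut.
Start: joints at [-73.109, 4.979, 10.078, 95.1, 0, 90], TCP at [0.16, -0.526, 0.231] pointing down, gripper open.
Joint ranges: [-179.16, 179.16], [-48.56, 103.87], [-65.8, 70.77], [-126.05, 130.52], [-82.76, 87.17], [-180, 180]. Speed limits (degrees/s): [127.2, 127.2, 147.25, 180, 180, 180].

### API

Orientations are given as [roll, pitch, yaw] about the fixed x, y, z axes, in that order (R = Rz(yaw) Ry(pitch) Rx(roll)).
In Python, from workcell import readout, imaging, bot, spotter gives the robot as it stands.
- The arm moves only by the shell command python3 -m jog 'ROWS' [FORCE]. ROWS is JSON, a list of rows, each an object with "rotation": the turn, a rotation vector about the world's x, y, z in degrees, a list of three; "translation": the shift along the world's x, y, z in mm, a list of three; "grip": the finger opening in mm, from 0 to 85.4. In form: [{"rotation": [wx, wy, wz], "translation": [dx, dy, dz], "grip": grip}, ...]. A call has 1 to 20 rows; each row is the pose to reach, as a shift and turn from the pose commanded when the call began; what a row does not reach only later rows make up. A row lasts 1/10 s, in which the tool goes at most 50 mm and 8.59 degrees, less where a joint would pass 70% of its speed; a pose out of reach is approached as far as the arm can. A call with a gripper value outside its range is refused whole. The fingers move at their own pace and stop on an object; FORCE is the grip in N (left out, the last holds). Time passes only in rows, so rows that repeat a pose let the fingers close. It gives the time, the measured TCP pose, the force, the opening and the grip force at its end, in the units of the state.
- readout.get_obs(): the state, without advancing time (a new reading comes with each control period).
- imaging.camera(name): name is "side" or "top" or "wrist"; returns (picture, depth): 420x560x3 uint8, red, green, blue; 420x560 float32, m along the optical axis (not along the pixel's ray), 0 where there is no reading.
- imaging.camera_info(name): a dict with "vertical_fov" (degrees; the focal length in pixels is half the picture's height over the tangent of half this angle, whatever the lens; pixels are square), "cx", "cy" (the principal point, pixels), "k1" (the pictures are not rectified: a ray, as slopes to the right and down, at radius r is drawn at 1 + k1 r^2 times it, then the intrinsics apply), "extrinsics" (4x4, takes a point from camera to world coordinates); the wrist camera has in their place "tool_from_camera" (4x4, takes a point from camera to tool coordinates, whose origin is the TCP and whose axes are the flange's). Camera axes: x right, y down, z forward; pixel columns grow to the right and rows downward; lengths in m; the calibration is good to about 2 mm. A picture is of the moment at which its call begins: read the wrist's pose just before it. camera_info takes no time and is no camera call.
- bot.job_done(): hands the job in; it is judged then, once.
Trained networks look in the newest picture that a camera, given by its name, has taken for a name from the list of things; names that differ only in an ending like _2 or _b are one class to them, and where a whole thing is asked for, a point or a joint stands for the part that bears it (a point fixed in the world has none). Each returns a list of dicts, best first, with "confidence" (0 to 1); they miss things now and then, are a little off and sometimes report something else, mostly with a low value. They report only what shows in the picture. A call takes as long as a camera call. They do not tell look-alikes from the thing itself.
- spotter.spot_in(camera, target): "box" ([centre column, centre row, width, height] in pixels, round what is visible of it).
- spotter.mark_of(camera, target): "uv" ([column, row] in pixels: a listed point, or the origin of a listed thing).
The state is a dict: "time": time; "q": joint angles; "qd": joint speeds; "joint_efforts": joint torques, N m; "ee_pos": TCP position; "tcp_rot": TCP orientation; "wrist_force": force on the tool from outside, world axes, zero at the start; "torque": the same for the moment, N m; "opening": finger opening in m; "grasp_force": force on a finger pad.
Only numpy, scipy, OpenCV 4.12 (cv2) and the standard library are available. Lean on these libraries where they do the work, as an engineer would, in place of code of your own. Each camera call takes 0.05 s, during which the arm holds its last target. There are 200 camera calls.

### The job

Take the flat desiccant cassette out of its recharging stand and slide it fully home in the empty sloping slot of the dry cabinet, beside the cassette already there. Then push the cabinet door shut, without slamming it, until it seats on its catch and stays shut by itself. Leave the other cassette in its slot and do not shove or knock over the bottles, jars and beaker standing about.

Things in the scene. Friction and masses are not known exactly. Their poses are not given: they have to be found in the camera images.
- cassette: loose flat cassette, white plastic, 0.14 kg: plate 80 mm wide (x), 12 mm thick (y), 110 mm long (z), continued by a grip tab 40 wide, 12 thick, 40 long; 150 mm in all. Origin: middle of the lower end, far from the tab; z points to the tab. Symmetric about z. Starts in the stand leaning 20 degrees from vertical, tab up and towards the stand's -x, lower 70 mm in the slot
- stand: fixed grey recharging stand, foot 150 mm (x) by 70 mm (y) by 10 mm, with one slot leaning 20 degrees towards its -x, its frame 30 mm wide and up to 120 mm high. Origin: middle of its underside
- cabinet: fixed bench-top dry cabinet, 200 mm deep (x), 310 wide (y), 310 high; white sides, clear roof and back, underside of the roof at 300 mm; open on its -x side, where the door is. Origin: middle of its underside; x points into the cabinet
- rack_a: the empty aluminium rack on the cabinet floor, axes as the cabinet's, origin on that floor, 33 mm left or right of the cabinet's middle. Its slot leans 35 degrees from vertical, open end up and towards -x; it runs 70 mm up the slope from the stop, then flares for 15 mm; 15 mm wide (y), 3 mm of play across the cassette's 80 mm, which lies on the slot's lower, -x side
- rack_a_seat (a point): in the empty rack: the point where the cassette's origin is when fully home (its z then leans 35 degrees from vertical towards the rack's -x, its y is along the rack's y, and the tab's end is just inside the door plane). Same axes as the rack
- resident: a second, identical cassette, already home in the other rack in the cabinet, 66 mm to the side; leave it there. Same axes as the cassette
- door (a joint): door angle in rad: 0 is shut on its catch, grows as it opens towards the robot, up to 2.2. The last 0.09 rad push back (rubber seal and sprung ball catch, about 10 N at the free edge); past the ball it snaps in and stays. An unlatched door springs ajar
- door_hinge (a point): point on the door's upright hinge axis at half its height (155 mm above the bench), on the cabinet's left (+y) front edge, in the plane of the door's outer face. Door: 300 mm wide, 295 high (lower edge 8 mm above the bench), 15 thick; aluminium frame, clear pane
- door_edge (a point): the door's free edge at half its height, on the outer face, 300 mm from the hinge axis. A knob stands 45 mm out of the outer face, 25 mm from the free edge, 108 mm above the bench
- jar: bystander: white jar, 72 mm across, 95 mm high, loose; it and the stand change places. Origin under its middle
- amber_a: bystander: amber bottle 76 mm across, 180 mm high, left of the cabinet. Origin under its middle
- amber_c: bystander: amber bottle 72 mm across, 160 mm high, right of the cabinet. Origin under its middle
- jug: bystander: white bottle 90 mm across, 160 mm high, left. Origin under its middle
- beaker: bystander: white beaker 76 mm across, 85 mm high, near the robot. Origin under its middle
- can: bystander: squat amber jar 68 mm across, 80 mm high, right. Origin under its middle
Things that resemble listed ones, but are neither listed nor needed, are in the scene too. Leave any orange or yellow look-alike of the cassette alone.

How it is judged:
By the outcome, as a careful person would: the job done as asked, in the order asked, and still so for the second after the job is handed in, with the robot touching nothing.
It also fails if it takes over 64 s, if anything falls off the work surface, if the arm or the gripper's body presses on something with over 40 N, if the wrist force passes 120 N, or if a joint passes its speed limit or range.

## Working session

There is one attempt and no reset: what is moved stays moved. The work goes in short steps, Python scripts to look and compute and a shell command to move; the robot and the scene stay as the last step left them, time stands still between calls to the robot, and variables do not carry over. Pictures are saved under pics/ and viewed, at most 10 in all, crops included, and the job is handed in when it is done.

```bash
ls; mkdir -p pics
cat > h.py <<'E'
import numpy as np, cv2
from workcell import readout, imaging, bot, spotter
from scipy.spatial.transform import Rotation as R
def rays(info,uv,shape=(420,560)):
    f=shape[0]/2/np.tan(np.radians(info["vertical_fov"])/2)
    K=np.array([[f,0,info["cx"]],[0,f,info["cy"]],[0,0,1]])
    uv=np.asarray(uv,float).reshape(-1,1,2)
    return cv2.undistortPointsIter(uv,K,np.array([info["k1"],0,0,0,0.]),None,None,(3,50,1e-9)).reshape(-1,2)
def T(info):
    if "extrinsics" in info: return np.array(info["extrinsics"])
    s=readout.get_obs(); M=np.eye(4); M[:3,:3]=R.from_euler('xyz',s["tcp_rot"],degrees=True).as_matrix(); M[:3,3]=s["ee_pos"]
    return M@np.array(info["tool_from_camera"])
def cloud(name):
    i=imaging.camera_info(name); M=T(i); p,d=imaging.camera(name)
    v,u=np.mgrid[:420,:560]; r=rays(i,np.stack([u,v],-1)).reshape(420,560,2)
    P=np.dstack([r[...,0]*d,r[...,1]*d,d])@M[:3,:3].T+M[:3,3]
    P[d==0]=np.nan
    return p,P
E
python3 - <<'E'
from h import *
print(readout.get_obs())
for n in("side","top"):
    p,P=cloud(n); cv2.imwrite(f"pics/{n}0.png",p[...,::-1]); np.save(n+"0",P)
    i=imaging.camera_info(n); print(n,np.round(i["extrinsics"],3).tolist(),i["vertical_fov"])
    for t in "cassette stand cabinet rack_a rack_a_seat resident door door_hinge door_edge jar amber_a amber_c jug beaker can".split():
        for m in spotter.mark_of(n,t)[:3]:
            u,v=m["uv"]; a,b=int(round(v)),int(round(u)); q=P[a,b] if 0<=a<420 and 0<=b<560 else None
            print(t,round(m["confidence"],2),np.round(m["uv"]),np.round(q,3))
E
```

```text
pics
{'time': 0.0, 'q': array([-7.31119319e+01,  5.01077206e+00,  1.00339525e+01,  9.51005899e+01,
        3.78331741e-04,  9.00012100e+01]), 'qd': array([-0.0530136 ,  0.00733191,  0.03258842,  0.02206688,  0.01932532,
       -0.08723255]), 'joint_efforts': array([-1.64206026e-04, -5.20390177e+01,  4.64805830e+01,  1.64685101e-02,
       -2.41159540e-05, -7.62905302e-06]), 'ee_pos': array([ 0.15970852, -0.52604999,  0.23058174]), 'tcp_rot': array([-1.79922591e+02, -3.76696660e-04,  1.68868576e+01]), 'wrist_force': array([-0.1870701 , -0.79582037,  0.31847565]), 'torque': array([-0.02235612,  0.05329757,  0.00663005]), 'grasp_force': 0.0, 'opening': 0.08537133423312683}
side [[0.267, -0.913, 0.309, 0.054], [-0.964, -0.251, 0.09, -0.047], [-0.005, -0.322, -0.947, 1.37], [0.0, 0.0, 0.0, 1.0]] 57.97987815057389
cassette 0.78 [340. 322.] [ 0.106 -0.161  0.629]
cassette 0.53 [408. 204.] [ 0.598 -0.388  0.11 ]
stand 0.76 [395. 207.] [ 0.619 -0.37   0.002]
stand 0.75 [341. 263.] [ 0.352 -0.215  0.007]
cabinet 0.98 [285. 148.] [0.697 0.09  0.105]
rack_a 0.62 [290. 148.] [0.73  0.077 0.05 ]
rack_a_seat 0.95 [293. 139.] [0.766 0.075 0.06 ]
rack_a_seat 0.29 [384. 260.] [ 0.394 -0.356  0.045]
resident 0.6 [276. 137.] [0.72  0.131 0.129]Traceback (most recent call last):
  File "<stdin>", line 7, in <module>
ValueError: it knows: amber, beaker, cabinet, can, cassette, door_edge, door_hinge, jar, jug, rack, rack_a_seat, resident, stand
```

Run:
```python
from h import *
for n in("side","top"):
    p,P=cloud(n); cv2.imwrite(f"pics/{n}0.png",p[...,::-1]); np.save(n+"0",P)
    i=imaging.camera_info(n); print(n,np.round(i["extrinsics"],3).tolist(),i["vertical_fov"])
    for t in "cassette stand cabinet rack rack_a_seat resident door_hinge door_edge jar amber jug beaker can".split():
        for m in spotter.mark_of(n,t)[:3]:
            u,v=m["uv"]; a,b=int(round(v)),int(round(u)); q=P[a,b] if 0<=a<420 and 0<=b<560 else None
            print(t,round(m["confidence"],2),np.round(m["uv"]),np.round(q,3))
```

```text
side [[0.267, -0.913, 0.309, 0.054], [-0.964, -0.251, 0.09, -0.047], [-0.005, -0.322, -0.947, 1.37], [0.0, 0.0, 0.0, 1.0]] 57.97987815057389
cassette 0.96 [336. 321.] [ 0.105 -0.153  0.628]
cassette 0.85 [400. 289.] [ 0.315 -0.439  0.009]
cassette 0.65 [405. 204.] [ 0.58  -0.369  0.144]
stand 0.7 [398. 208.] [ 0.579 -0.359  0.097]
cabinet 0.62 [284. 145.] [0.755 0.107 0.014]
cabinet 0.59 [359. 216.] [ 0.528 -0.236  0.052]
rack 0.55 [290. 148.] [0.735 0.078 0.041]
rack 0.34 [283. 148.] [0.74  0.107 0.017]
rack_a_seat 0.71 [292. 138.] [0.75  0.076 0.095]
resident 0.52 [279. 139.] [0.74  0.124 0.082]
door_hinge 0.59 [239. 147.] [0.64  0.248 0.139]
door_hinge 0.26 [294. 142.] [0.728 0.063 0.11 ]
door_edge 0.93 [186. 214.] [ 0.381  0.394 -0.002]
door_edge 0.46 [383. 257.] [ 0.402 -0.349  0.053]
jar 0.75 [359. 215.] [ 0.527 -0.233  0.067]
jar 0.55 [340. 266.] [ 0.323 -0.203  0.088]
amber 0.69 [189. 160.] [0.577 0.44  0.052]
amber 0.57 [369. 170.] [ 0.705 -0.233  0.08 ]
jug 0.89 [160. 189.] [0.429 0.496 0.074]
beaker 0.97 [343. 262.] [ 0.358 -0.221  0.007]
can 0.6 [386. 260.] [ 0.393 -0.36 
[... 279 characters left out ...]
23 -0.437  0.013]
stand 0.83 [431. 176.] [ 0.609 -0.363  0.044]
cabinet 0.76 [279. 132.] [0.742 0.112 0.011]
rack 0.59 [292. 130.] [0.74  0.071 0.036]
rack_a_seat 0.78 [293. 123.] [0.758 0.069 0.049]
resident 0.59 [268. 120.] [0.712 0.139 0.162]
door_hinge 0.63 [225. 140.] [0.635 0.251 0.189]
door_hinge 0.39 [387. 190.] [ 0.545 -0.216  0.091]
door_edge 0.93 [188. 242.] [ 0.372  0.371 -0.   ]
jar 0.97 [386. 193.] [ 0.543 -0.22   0.064]
jar 0.27 [430. 178.] [ 0.603 -0.36   0.042]
amber 0.84 [167. 165.] [0.589 0.437 0.084]
amber 0.72 [386. 138.] [ 0.712 -0.216  0.077]
jug 0.56 [141. 213.] [0.438 0.493 0.091]
beaker 0.65 [293. 130.] [0.709 0.067 0.107]
can 0.96 [431. 243.] [ 0.401 -0.354  0.056]
```

View pics/side0.png

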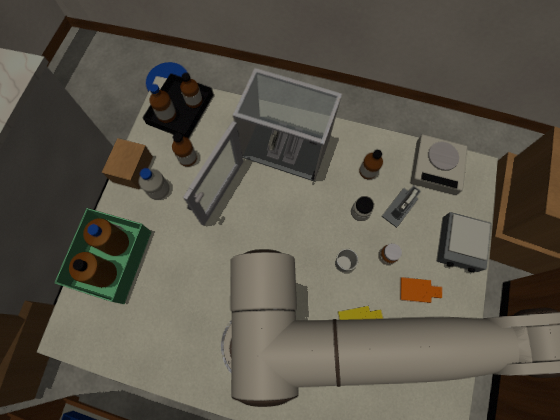

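View pics/top0.png

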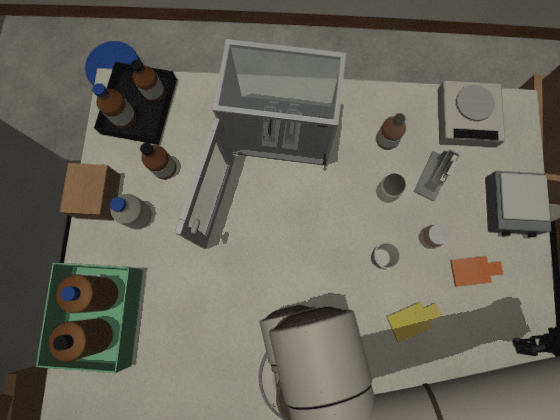

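The pictures show the stand near (435,175) in top, the cabinet at (280,100) with its door open to the left ending at (190,240), racks at (268,128)/(293,128). Orange (470,270) and yellow (415,318) look-alikes lie near. Next: precise geometry.

Run:
```python
from h import *
a=cv2.imread("pics/top0.png"); b=cv2.imread("pics/side0.png")
def c(im,x,y,w,h): return cv2.resize(im[y:y+h,x:x+w],(400,300),interpolation=cv2.INTER_CUBIC)
o=np.vstack([np.hstack([c(a,400,130,80,60+0),c(b,365,170,80,60)]),np.hstack([c(a,215,75,120,90),c(b,235,85,120,90)])])
cv2.imwrite("pics/crop1.png",o)
for n in("top","side"):
    P=np.load(n+"0.npy")
    q=P.reshape(-1,3); m=(abs(q[:,0]-.6)<.11)&(abs(q[:,1]+.36)<.11)&(q[:,2]>.004)
    q=q[m]
    for lo,hi in((.004,.016),(.03,.06),(.06,.09),(.09,.115),(.115,.13),(.13,.145),(.145,.17)):
        s=q[(q[:,2]>lo)&(q[:,2]<=hi)]
        if len(s)>4:
            r=cv2.minAreaRect((s[:,:2]*1000).astype(np.float32)); print(n,lo,hi,len(s),np.round(s.mean(0),3),np.round(r[0]),np.round(r[1]),round(r[2]))
    print("max",q[q[:,2].argsort()[-6:]].round(3).tolist())
    q=P.reshape(-1,3)
    m=(q[:,0]>.55)&(q[:,0]<.95)&(abs(q[:,1]-.08)<.25)&(q[:,2]>.296)&(q[:,2]<.33); s=q[m]; r=cv2.minAreaRect((s[:,:2]*1000).astype(np.float32)); print("cab",len(s),np.round(s.mean(0),3),r)
```

```text
top 0.004 0.016 669 [ 0.611 -0.363  0.009] [ 600. -360.] [218. 216.] 0
top 0.03 0.06 92 [ 0.61  -0.363  0.046] [ 619. -324.] [146. 175.] 89
top 0.06 0.09 106 [ 0.616 -0.348  0.073] [ 612. -311.] [150. 174.] 81
top 0.09 0.115 225 [ 0.587 -0.324  0.099] [ 623. -324.] [147. 172.] 90
top 0.115 0.13 90 [ 0.632 -0.379  0.123] [ 618. -377.] [33. 98.] 59
top 0.13 0.145 80 [ 0.612 -0.376  0.137] [ 612. -384.] [ 35. 101.] 72
top 0.145 0.17 78 [ 0.613 -0.375  0.158] [ 606. -375.] [13. 69.] 64
max [[0.606, -0.377, 0.196], [0.6, -0.366, 0.196], [0.602, -0.371, 0.198], [0.597, -0.376, 0.198], [0.605, -0.371, 0.198], [0.603, -0.379, 0.199]]
cab 9482 [0.743 0.108 0.31 ] ((696.14990234375, 112.53668975830078), (318.40167236328125, 317.8703918457031), 85.28874969482422)
side 0.004 0.016 721 [ 0.603 -0.368  0.008] [ 601. -360.] [219. 217.] 90
side 0.03 0.06 52 [ 0.592 -0.316  0.045] [ 630. -288.] [169. 139.] 20
side 0.06 0.09 58 [ 0.586 -0.308  0.072] [ 610. -311.] [151. 178.] 81
side 0.09 0.115 184 [ 0.585 -0.323  0.1  ] [ 621. -324.] [147. 176.] 89
side 0.115 0.13 57 [ 0.629 -0.389  0.123] [ 611. -383.] [35. 93.] 68
side 0.13 0.145 37 [ 0.619 -0.385  0.137] [ 610. -386.] [ 30. 101.] 72
side 0.145 0.17 29 [ 0.6   -0.376  0.156] [ 601. -377.] [12. 72.] 68
max [[0.603, -0.375, 0.197], [0.6, -0.379, 0.198], [0.604, -0.378, 0.198], [0.606, -0.374, 0.199], [0.599, -0.375, 0.199], [0.6, -0.381, 0.2]]
cab 5245 [0.742 0.104 0.31 ] ((696.357177734375, 109.1668472290039), (319.4300231933594, 318.58172607421875), 85.25345611572266)
```

View pics/crop1.png

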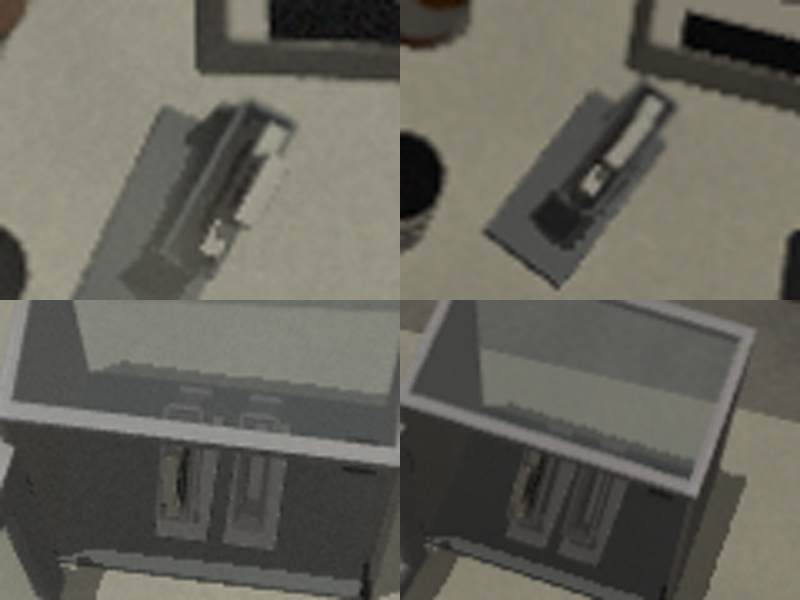

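```bash
python3 -m jog '[{"rotation":[0,0,0],"translation":[30,20,40],"grip":85},{"rotation":[0,0,-8],"translation":[60,50,80],"grip":85},{"rotation":[0,0,-15],"translation":[90,80,120],"grip":85},{"rotation":[0,0,-22],"translation":[120,110,140],"grip":85},{"rotation":[0,0,-30],"translation":[150,140,150],"grip":85},{"rotation":[0,0,-30],"translation":[180,170,160],"grip":85},{"rotation":[0,0,-30],"translation":[210,190,160],"grip":85},{"rotation":[0,0,-30],"translation":[230,200,160],"grip":85},{"rotation":[0,0,-30],"translation":[230,200,160],"grip":85},{"rotation":[0,0,-30],"translation":[230,200,160],"grip":85},{"rotation":[0,0,-30],"translation":[230,200,160],"grip":85}]'
python3 - <<'E'
from h import *
s=readout.get_obs(); print(s["q"].round(1),s["ee_pos"],s["tcp_rot"])
i=imaging.camera_info("wrist"); print(np.round(i["tool_from_camera"],3),i["vertical_fov"])
p,P=cloud("wrist"); np.save("w1",P); cv2.imwrite("pics/w1.png",p[...,::-1]); print(np.nanmin(P.reshape(-1,3),0),np.nanmax(P.reshape(-1,3),0))
E
```

```text
time: 2.85
ee_pos: [0.3891, -0.3267, 0.3914]
tcp_rot: [180.0, 0.0, -13.2]
wrist_force: [-0.6, 0.4, -0.5]
opening: 0.0849
grasp_force: 0.0
[-40.    6.6  30.6 113.9  -0.  153.1] [ 0.38912251 -0.32672367  0.39135621] [ 1.79991349e+02  6.41584063e-03 -1.31545791e+01]
[[-0.001 -0.958 -0.286  0.072]
 [ 1.    -0.001 -0.001 -0.001]
 [ 0.    -0.286  0.958 -0.143]
 [ 0.     0.     0.     1.   ]] 66.47015073431437
[-0.94364729 -1.44056923 -0.75688027] [0.71456143 0.3725106  0.49212409]
```

View pics/w1.png

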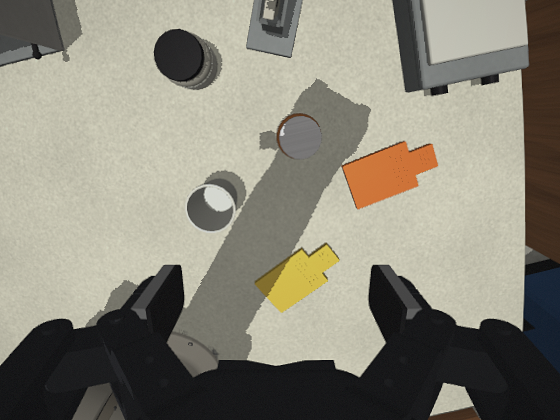

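The wrist view shows the stand's foot at the top edge (272,30), and the can, beaker and look-alikes below; I move forward to look straight at the stand.

```bash
python3 -m jog '[{"rotation":[0,0,0],"translation":[40,-8,0],"grip":85},{"rotation":[0,0,0],"translation":[80,-16,0],"grip":85},{"rotation":[0,0,0],"translation":[120,-24,0],"grip":85},{"rotation":[0,0,0],"translation":[160,-30,0],"grip":85},{"rotation":[0,0,0],"translation":[160,-30,0],"grip":85},{"rotation":[0,0,0],"translation":[160,-30,0],"grip":85},{"rotation":[0,0,0],"translation":[160,-30,0],"grip":85}]'
python3 - <<'E'
from h import *
s=readout.get_obs(); print(s["q"].round(1),s["ee_pos"],s["tcp_rot"])
p,P=cloud("wrist"); np.save("w2",P); cv2.imwrite("pics/w2.png",p[...,::-1]); np.save("w2p",p)
for t in("cassette","stand"):
  for m in spotter.mark_of("wrist",t): print(t,m)
E
```

```text
time: 3.6
ee_pos: [0.5492, -0.3571, 0.3911]
tcp_rot: [180.0, 0.0, -13.2]
wrist_force: [0.4, -0.0, -0.1]
opening: 0.0852
grasp_force: 0.0
[-33.   35.5  69.3 123.8  -0.  160.1] [ 0.5491516  -0.35706135  0.3911181 ] [ 1.79997010e+02  2.05285415e-02 -1.31659790e+01]
cassette {'uv': [272.8, 363.0], 'confidence': 0.82}
cassette {'uv': [346.7, 275.6], 'confidence': 0.62}
cassette {'uv': [282.3, 102.8], 'confidence': 0.59}
stand {'uv': [280.1, 111.3], 'confidence': 0.8}
```

View pics/w2.png

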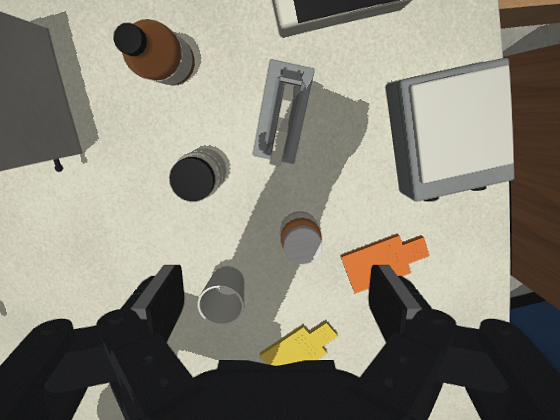

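Run:
```python
from h import *
P=np.load("w2.npy"); q=P.reshape(-1,3)
t=q[(abs(q[:,2])<.004)&(abs(q[:,0]-.6)<.1)&(abs(q[:,1]+.36)<.1)]; print("table",len(t),t[:,2].mean())
r=q[(abs(q[:,0]-.61)<.12)&(abs(q[:,1]+.37)<.085)]
f=r[(r[:,2]>.0065)&(r[:,2]<.013)]; 
# largest comp: filter by distance
b=cv2.minAreaRect((f[:,:2]*1000).astype(np.float32)); print("foot",len(f),b)
c=r[(r[:,2]>.123)]
b=cv2.minAreaRect((c[:,:2]*1000).astype(np.float32)); print("cass",len(c),b,c.mean(0))
v=np.linalg.svd(c[:,:2]-c[:,:2].mean(0))[2][0]; print("pca az",np.degrees(np.arctan2(v[1],v[0])))
for a in(-28,-25,-22,-20):
  R2=R.from_euler('z',a,degrees=True).as_matrix(); l=c@R2; print(a,l[:,1].min(),l[:,1].max(),np.percentile(l[:,1],[5,50,95]))
a=-24; l=c@R.from_euler('z',a,degrees=True).as_matrix()
for lo in np.arange(.123,.205,.01):
  s=l[(l[:,2]>lo)&(l[:,2]<=lo+.01)]
  if len(s):print(round(lo,3),len(s),s.min(0).round(4),s.max(0).round(4))
# fit edge line of rim by robust: foot mask image
v,u=np.where((P[...,2]>.0065)&(P[...,2]<.013)&(abs(P[...,0]-.61)<.12)&(abs(P[...,1]+.37)<.085)); print(u.min(),u.max(),v.min(),v.max())
```

```text
table 10908 0.0007158009493849369
foot 1821 ((645.2854614257812, -393.4641418457031), (70.22352600097656, 203.10984802246094), 65.16110229492188)
cass 47969 ((600.50537109375, -367.9527587890625), (148.7565155029297, 132.1560821533203), 76.76249694824219) [ 0.5595118  -0.35914998  0.45753704]Traceback (most recent call last):
  File "<stdin>", line 10, in <module>
    u, s, vh = gufunc(a, signature=signature)
               ~~~~~~^^^^^^^^^^^^^^^^^^^^^^^^
numpy._core._exceptions._ArrayMemoryError: Unable to allocate 17.1 GiB for an array with shape (47969, 47969) and data type float64
```

Run:
```python
from h import *
P=np.load("w2.npy"); q=P.reshape(-1,3)
r=q[(abs(q[:,0]-.61)<.11)&(abs(q[:,1]+.37)<.085)&(q[:,2]<.21)]
M=R.from_euler('z',-25,degrees=True).as_matrix(); l0=r@M
f=r[(r[:,2]>.0065)&(r[:,2]<.013)]; lf=f@M
k=abs(lf[:,1]-np.median(lf[:,1]))<.045
f=f[k]; lf=lf[k]; print("foot l pct",np.percentile(lf,[0,1,50,99,100],axis=0).round(3)[:,:2].tolist())
f=f[lf[:,0]<np.percentile(lf[:,0],1)+.152]
b=cv2.minAreaRect((f[:,:2]*1000).astype(np.float32)); print("foot",len(f),b)
c=r[r[:,2]>.123]; b=cv2.minAreaRect((c[:,:2]*1000).astype(np.float32)); print("cass",len(c),b)
v=np.linalg.svd(c[:,:2]-c[:,:2].mean(0),full_matrices=False)[2][0]; print("az",np.degrees(np.arctan2(v[1],v[0])))
l=c@M
for lo in np.arange(.123,.205,.008):
  s=l[(l[:,2]>lo)&(l[:,2]<=lo+.008)]
  if len(s):print(round(lo,3),len(s),s.min(0).round(4),s.max(0).round(4))
print("max",np.sort(c[:,2])[-10:])
```

```text
foot l pct [[0.649, -0.109], [0.651, -0.109], [0.732, -0.06], [0.799, -0.05], [0.8, -0.049]]
foot 1237 ((623.3690185546875, -378.15130615234375), (60.491695404052734, 150.6438446044922), 64.96529388427734)
cass 1258 ((612.2297973632812, -377.94781494140625), (34.745479583740234, 102.60523223876953), 65.0069351196289)
az 155.28129386832572
0.123 246 [ 0.6842 -0.1012  0.123 ] [ 0.7659 -0.0664  0.131 ]
0.131 167 [ 0.6775 -0.1012  0.131 ] [ 0.764  -0.0664  0.139 ]
0.139 31 [ 0.6633 -0.0892  0.1393] [ 0.7475 -0.0776  0.1466]
0.147 21 [ 0.7156 -0.0893  0.1471] [ 0.7443 -0.0776  0.1549]
0.155 97 [ 0.7178 -0.0899  0.1553] [ 0.742  -0.0777  0.163 ]
0.163 181 [ 0.6735 -0.0898  0.163 ] [ 0.7396 -0.0779  0.1709]
0.171 34 [ 0.68   -0.0893  0.1712] [ 0.7147 -0.0777  0.1788]
0.179 90 [ 0.6672 -0.0903  0.1796] [ 0.7121 -0.0779  0.187 ]
0.187 259 [ 0.67   -0.0901  0.1871] [ 0.709  -0.0781  0.195 ]
0.195 132 [ 0.6927 -0.0899  0.195 ] [ 0.7063 -0.0782  0.1995]
max [0.19830268 0.19837538 0.1984057  0.19846626 0.19850809 0.19892238
 0.19921255 0.1992766  0.19939027 0.19952361]
```

```bash
cat >> h.py <<'E'
def tool(az,tilt):
    a,t=np.radians([az,tilt]); d=np.array([np.cos(a),np.sin(a),0]); k=np.array([0,0,1.])
    z=np.sin(t)*d-np.cos(t)*k; x=-(np.cos(t)*d+np.sin(t)*k)
    return np.c_[x,np.cross(z,x),z]
def delta(Rt,pt):
    s=readout.get_obs(); R0=R.from_euler('xyz',s["tcp_rot"],degrees=True)
    print("rotvec",(R.from_matrix(Rt)*R0.inv()).as_rotvec(degrees=True).round(1),"trans mm",((np.array(pt)-s["ee_pos"])*1000).round(1),"q",s["q"].round(1),"t",round(s["time"],2))
E
python3 -m jog '[{"rotation":[0,0,8],"translation":[-10,40,0],"grip":85},{"rotation":[0,0,16],"translation":[-20,80,0],"grip":85},{"rotation":[0,0,24],"translation":[-30,120,-10],"grip":85},{"rotation":[0,0,32],"translation":[-40,160,-20],"grip":85},{"rotation":[0,0,40],"translation":[-50,200,-30],"grip":85},{"rotation":[0,0,48],"translation":[-50,240,-40],"grip":85},{"rotation":[0,0,56],"translation":[-50,280,-50],"grip":85},{"rotation":[0,0,64],"translation":[-50,320,-60],"grip":85},{"rotation":[0,0,72],"translation":[-50,360,-60],"grip":85},{"rotation":[0,0,80],"translation":[-50,400,-60],"grip":85},{"rotation":[0,0,88],"translation":[-50,420,-60],"grip":85},{"rotation":[0,0,96],"translation":[-50,420,-60],"grip":85},{"rotation":[0,0,104],"translation":[-50,420,-60],"grip":85},{"rotation":[0,0,112],"translation":[-50,420,-60],"grip":85},{"rotation":[0,0,120],"translation":[-50,420,-60],"grip":85},{"rotation":[0,0,128],"translation":[-50,420,-60],"grip":85},{"rotation":[0,0,136],"translation":[-50,420,-60],"grip":85},{"rotation":[0,0,144],"translation":[-50,420,-60],"grip":85},{"rotation":[0,0,150],"translation":[-50,420,-60],"grip":85},{"rotation":[0,0,150],"translation":[-50,420,-60],"grip":85}]'
python3 -c "
from h import *
delta(tool(-5,35),(.55,.07,.29))"
```

```text
time: 5.75
ee_pos: [0.4988, 0.0632, 0.3321]
tcp_rot: [179.9, 0.1, 136.9]
wrist_force: [0.7, -0.7, 0.2]
opening: 0.085
grasp_force: 0.0
rotvec [-14.6 -32.5  36.8] trans mm [ 51.2   6.8 -42.1] q [  7.2   2.   18.5 106.3  -0.   50.3] t 5.75
```

```bash
python3 -m jog '[{"rotation":[-2.4,-5.4,6.1],"translation":[10,1,-8],"grip":85},{"rotation":[-4.9,-10.8,12.3],"translation":[20,2,-16],"grip":85},{"rotation":[-7.3,-16.2,18.4],"translation":[30,3,-24],"grip":85},{"rotation":[-9.7,-21.7,24.5],"translation":[40,5,-32],"grip":85},{"rotation":[-12.2,-27.1,30.7],"translation":[50,7,-40],"grip":85},{"rotation":[-14.6,-32.5,36.8],"translation":[50,7,-42],"grip":85},{"rotation":[-14.6,-32.5,36.8],"translation":[50,7,-42],"grip":85},{"rotation":[-14.6,-32.5,36.8],"translation":[50,7,-42],"grip":85}]'
python3 - <<'E'
from h import *
s=readout.get_obs(); print(s["q"].round(1),s["ee_pos"],s["tcp_rot"])
p,P=cloud("wrist"); np.save("w3",P); cv2.imwrite("pics/w3.png",p[...,::-1])
for t in("rack","rack_a_seat","resident","door_hinge"):
  for m in spotter.mark_of("wrist",t)[:2]:
    u,v=np.round(m["uv"]).astype(int); print(t,m, P[v,u] if 0<=v<420 and 0<=u<560 else None)
E
```

```text
time: 6.55
ee_pos: [0.549, 0.0703, 0.2905]
tcp_rot: [179.8, 35.0, 174.5]
wrist_force: [-0.6, -0.1, 0.9]
opening: 0.0848
grasp_force: 0.0
[ 12.4 -27.3 -19.   64.6 -10.   14.8] [0.54897185 0.07033935 0.29047159] [179.84735941  35.02375503 174.53458216]
rack {'uv': [98.4, 171.1], 'confidence': 0.67} [ 0.71004331 -0.20960374  0.02881937]
rack {'uv': [288.6, 163.8], 'confidence': 0.56} [0.70062907 0.07490465 0.05522211]
rack_a_seat {'uv': [291.2, 190.6], 'confidence': 0.77} [0.75734887 0.07433207 0.05227586]
resident {'uv': [332.1, 191.0], 'confidence': 0.8} [0.69787094 0.12509066 0.10992625]
door_hinge {'uv': [480.8, 181.9], 'confidence': 0.63} [0.63061603 0.25195685 0.1695958 ]
```

View pics/w3.png

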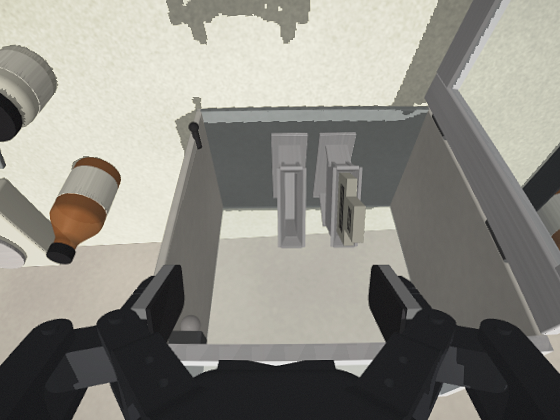

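Run:
```python
from h import *
P=np.load("w3.npy"); q=P.reshape(-1,3); q=q[~np.isnan(q[:,0])]
# inner side walls -> yaw
g=q[(q[:,0]>.63)&(q[:,0]<.85)&(q[:,2]>.03)&(q[:,2]<.25)]
for lo,hi in((-.12,-.03),(.2,.28)):
    s=g[(g[:,1]>lo)&(g[:,1]<hi)]; 
    a,b=np.polyfit(s[:,0],s[:,1],1)
    for _ in range(5):
        e=abs(s[:,1]-a*s[:,0]-b); k=e<max(.002,np.median(e)*1.5); a,b=np.polyfit(s[k,0],s[k,1],1)
    print("wall",len(s),k.sum(),"az",np.degrees(np.arctan(a)),"y@.7",a*.7+b)
for az in(-5,):
    M=R.from_euler('z',az,degrees=True).as_matrix(); l=q@M
    r=l[(l[:,0]>.6)&(l[:,0]<.86)&(l[:,1]>.08)&(l[:,1]<.24)&(l[:,2]>.02)&(l[:,2]<.2)]
    for lo in np.arange(.02,.16,.01):
        s=r[(r[:,2]>lo)&(r[:,2]<=lo+.01)]
        h,e=np.histogram(s[:,1],np.arange(.08,.24,.004)); print(round(lo,3),len(s),h.tolist())
```

```text
wall 8839 6702 az -4.301754727867828 y@.7 -0.038500374995877606
wall 15268 12743 az -4.556061889482954 y@.7 0.25641462884981564
0.02 419 [9, 10, 13, 10, 7, 13, 10, 10, 14, 5, 11, 15, 14, 14, 15, 14, 15, 10, 0, 0, 0, 5, 9, 11, 12, 8, 20, 37, 27, 19, 15, 14, 15, 12, 6, 0, 0, 0, 0]
0.03 483 [12, 9, 12, 11, 11, 14, 10, 9, 12, 4, 12, 14, 19, 25, 28, 23, 14, 12, 0, 0, 0, 4, 12, 11, 10, 13, 19, 58, 28, 14, 15, 14, 13, 16, 5, 0, 0, 0, 0]
0.04 601 [12, 11, 11, 14, 9, 10, 14, 9, 15, 5, 15, 14, 27, 51, 48, 52, 14, 12, 0, 0, 0, 8, 11, 10, 13, 11, 26, 68, 29, 16, 15, 14, 16, 14, 7, 0, 0, 0, 0]
0.05 538 [8, 15, 8, 14, 10, 10, 14, 10, 15, 5, 14, 5, 19, 45, 32, 55, 5, 9, 0, 0, 0, 10, 10, 16, 10, 12, 18, 92, 21, 15, 13, 10, 12, 4, 2, 0, 0, 0, 0]
0.06 502 [10, 14, 12, 11, 13, 9, 15, 11, 16, 5, 0, 5, 17, 37, 28, 60, 7, 0, 0, 0, 0, 9, 13, 10, 12, 12, 15, 104, 17, 14, 11, 6, 8, 1, 0, 0, 0, 0, 0]
0.07 480 [14, 12, 16, 11, 16, 11, 17, 10, 15, 5, 0, 3, 10, 26, 16, 43, 10, 0, 0, 0, 0, 15, 12, 13, 13, 12, 17, 111, 19, 13, 13, 0, 6, 1, 0, 0, 0, 0, 0]
0.08 466 [15, 10, 15, 11, 16, 11, 15, 11, 16, 6, 1, 6, 14, 1
[... 723 characters left out ...]
65, 9, 16, 16, 14, 14, 16, 14]
0.13 1130 [17, 13, 18, 12, 18, 18, 12, 18, 18, 25, 59, 60, 31, 34, 33, 32, 59, 60, 26, 16, 14, 15, 17, 11, 16, 17, 43, 43, 47, 131, 36, 32, 18, 16, 15, 16, 15, 16, 17]
0.14 1109 [12, 18, 18, 12, 18, 18, 12, 18, 18, 23, 55, 40, 32, 34, 33, 26, 36, 68, 29, 15, 19, 14, 15, 17, 15, 16, 49, 43, 41, 148, 34, 25, 16, 19, 23, 17, 16, 15, 17]
0.15 961 [18, 19, 14, 19, 19, 18, 13, 17, 19, 13, 22, 29, 24, 23, 27, 29, 21, 26, 20, 16, 15, 19, 20, 15, 18, 19, 16, 23, 43, 145, 39, 34, 22, 21, 20, 19, 17, 17, 15]
0.16 976 [20, 16, 16, 18, 19, 14, 19, 19, 19, 14, 20, 19, 20, 13, 19, 19, 20, 14, 17, 18, 17, 15, 16, 18, 16, 17, 19, 20, 42, 140, 86, 73, 21, 18, 17, 18, 20, 16, 18]
```

Run:
```python
from h import *
P=np.load("w3.npy"); M=R.from_euler('z',-4.45,degrees=True).as_matrix(); L=P@M
t=np.radians(35)
s=-L[...,0]*np.sin(t)+L[...,2]*np.cos(t); n=L[...,0]*np.cos(t)+L[...,2]*np.sin(t); y=L[...,1]
np.set_printoptions(linewidth=250)
for v in(160,175,190,205,220,235):
    for u0,u1 in((270,315),(318,370)):
        print(v,"y",(y[v,u0:u1:1]*1000).round().astype(int).tolist()); print("   s",(s[v,u0:u1]*1000).round().astype(int).tolist()); print("   n",(n[v,u0:u1]*1000).round().astype(int).tolist())
```

```text
160 y [102, 104, 106, 107, 109, 110, 112, 113, 115, 116, 117, 119, 120, 121, 123, 124, 125, 127, 128, 129, 131, 132, 133, 135, 136, 137, 139, 140, 141, 142, 144, 148, 150, 151, 152, 154, 156, 158, 159, 161, 162, 164, 165, 167, 168]
   s [-408, -406, -399, -399, -398, -398, -398, -398, -359, -359, -357, -358, -358, -357, -359, -358, -358, -359, -359, -358, -358, -358, -357, -357, -358, -358, -359, -357, -356, -356, -358, -399, -400, -400, -399, -400, -409, -408, -409, -409, -408, -408, -408, -409, -407]
   n [601, 601, 600, 600, 600, 600, 600, 600, 595, 595, 594, 594, 594, 594, 595, 594, 595, 595, 595, 595, 595, 595, 595, 595, 595, 595, 595, 595, 595, 595, 595, 600, 600, 600, 600, 601, 602, 602, 602, 602, 602, 602, 602, 602, 602]
160 y [173, 174, 176, 177, 179, 180, 182, 183, 185, 181, 181, 183, 184, 185, 186, 188, 189, 191, 192, 193, 195, 196, 197, 198, 200, 201, 203, 204, 205, 207, 208, 209, 211, 223, 225, 227, 228, 230, 231, 233, 234, 236, 237, 238, 240, 242, 243, 245, 246, 248, 249, 251]
   s [-400, -399, -399, -400, -399, -400, -400, -401, -400, -363, -357, -359, -357, -356, -356
[... 7947 characters left out ...]
, 197, 198, 199, 200, 202, 253, 254, 256, 258, 259, 261]
   s [-417, -418, -418, -418, -418, -418, -419, -417, -420, -417, -419, -418, -304, -304, -301, -303, -306, -315, -317, -320, -319, -303, -297, -291, -284, -280, -278, -277, -277, -277, -256, -250, -244, -242, -237, -236, -237, -238, -237, -237, -237, -237, -237, -238, -238, -238, -416, -417, -417, -418, -417, -416]
   n [725, 725, 725, 725, 725, 725, 726, 725, 726, 725, 725, 725, 681, 681, 680, 681, 682, 686, 687, 688, 687, 681, 679, 677, 674, 672, 672, 671, 671, 671, 663, 661, 659, 658, 656, 656, 656, 656, 656, 656, 656, 656, 656, 656, 656, 657, 725, 726, 726, 726, 726, 725]<stdin>:8: RuntimeWarning: invalid value encountered in cast
```

Run:
```python
from h import *
P=np.load("w3.npy").reshape(-1,3); M=R.from_euler('z',-4.45,degrees=True).as_matrix(); L=P@M
t=np.radians(35); s=-L[...,0]*np.sin(t)+L[...,2]*np.cos(t); n=L[...,0]*np.cos(t)+L[...,2]*np.sin(t); y=L[...,1]
i=(y>.191)&(y<.2015)
for a in(-.2385,-.277):
    k=i&(abs(s-a)<.004); print(a,k.sum(),np.percentile(n[k],[0,1,2,5,50,95,98,99,100]).round(4), np.percentile(s[k],50))
k=i&(abs(s+.2385)<.004); f=y[(y>.18)&(y<.21)&(abs(s+.25)<.01)&(n>.62)&(n<.67)]; print("y",np.percentile(f,[1,10,50,90,99]))
# stop of rack a
k=(y>.125)&(y<.135)&(s<-.375)&(s>-.395)&(n>.56)&(n<.72); print("stop",np.percentile(s[k],[10,50,90]),np.percentile(n[k],[0,1,99,100]))
k=(y>.125)&(y<.135)&(abs(s+.32)<.003)&(n>.56)&(n<.72); print("back rim",np.percentile(n[k],[0,5,50,95,100]))
# cabinet front edge / door outer plane, door edge
k=(L[:,2]>.297)&(L[:,2]<.314)&(L[:,0]>.55)&(L[:,0]<.9)&(L[:,1]<.28)&(L[:,1]>-.1); print("roof x'",np.percentile(L[k,0],[0,.5,1,2]))
ns,nn=-.387,.635
print(readout.get_obs()["time"])
```

```text
-0.2385 379 [0.6247 0.625  0.6252 0.6255 0.6434 0.6615 0.6629 0.6636 0.6645] -0.23724630194702725
-0.277 274 [0.6048 0.6049 0.6051 0.6057 0.6211 0.8222 0.8235 0.8241 0.8245] -0.27712449705455877
y [0.18924102 0.189438   0.18984289 0.19702131 0.20122473]
stop [-0.38803216 -0.38689057 -0.37764978] [0.56025009 0.56035418 0.68701795 0.68730274]
back rim [0.60498685 0.67004843 0.68727918 0.68807511 0.6886509 ]
roof x' [0.63757816 0.63823593 0.63841591 0.63862935]
6.8
```

```bash
python3 -c "
from h import *
delta(tool(-25,30),(.571,-.359,.218))"
```

```text
rotvec [  1.3   4.8 -19.8] trans mm [  20.3 -429.8  -72.2] q [ 12.4 -27.1 -18.9  64.5 -10.   14.6] t 6.8
```

```bash
python3 -m jog '[{"rotation":[0,0,-2],"translation":[-20,-20,0],"grip":50},{"rotation":[0,1,-4],"translation":[-30,-60,0],"grip":50},{"rotation":[0,1,-6],"translation":[-35,-100,0],"grip":50},{"rotation":[1,2,-8],"translation":[-35,-140,0],"grip":50},{"rotation":[1,2,-10],"translation":[-30,-180,0],"grip":50},{"rotation":[1,3,-12],"translation":[-20,-220,0],"grip":45},{"rotation":[1,3,-14],"translation":[-10,-260,0],"grip":40},{"rotation":[1,4,-16],"translation":[0,-300,-10],"grip":40},{"rotation":[1,4,-18],"translation":[10,-340,-20],"grip":40},{"rotation":[1.3,4.8,-19.8],"translation":[15,-380,-30],"grip":40},{"rotation":[1.3,4.8,-19.8],"translation":[20,-420,-50],"grip":40},{"rotation":[1.3,4.8,-19.8],"translation":[20,-430,-72],"grip":40},{"rotation":[1.3,4.8,-19.8],"translation":[20,-430,-72],"grip":40},{"rotation":[1.3,4.8,-19.8],"translation":[20,-430,-72],"grip":40}]'
python3 -c "
from h import *
delta(tool(-25,30),(.6026,-.3735,.1575))
p,P=cloud('wrist'); cv2.imwrite('pics/w4.png',p[...,::-1])"
```

```text
time: 8.2
ee_pos: [0.57, -0.3592, 0.2172]
tcp_rot: [180.0, 30.0, 155.0]
wrist_force: [0.1, -0.1, 0.1]
opening: 0.0397
grasp_force: 0.0
rotvec [-0. -0. -0.] trans mm [ 32.6 -14.3 -59.7] q [-34.2  -8.  -10.5  57.9   4.6  -8. ] t 8.2
```

View pics/w4.png

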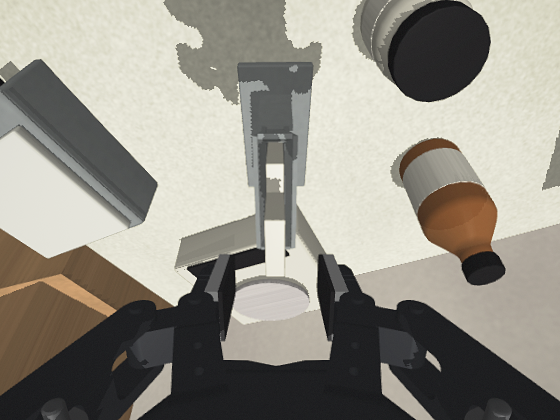

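The white tab lies at column ~274, centred between the fingers (218–335). I descend and grip.

```bash
python3 -m jog '[{"rotation":[0,0,0],"translation":[8,-4,-15],"grip":40},{"rotation":[0,0,0],"translation":[16,-7,-30],"grip":40},{"rotation":[0,0,0],"translation":[24,-11,-45],"grip":40},{"rotation":[0,0,0],"translation":[33,-14,-60],"grip":40},{"rotation":[0,0,0],"translation":[33,-14,-60],"grip":30},{"rotation":[0,0,0],"translation":[33,-14,-60],"grip":15},{"rotation":[0,0,0],"translation":[33,-14,-60],"grip":5},{"rotation":[0,0,0],"translation":[33,-14,-60],"grip":5},{"rotation":[0,0,0],"translation":[33,-14,-60],"grip":5},{"rotation":[0,0,0],"translation":[33,-14,-60],"grip":5},{"rotation":[0,0,0],"translation":[33,-14,-60],"grip":5}]' 60
```

```text
time: 9.35
ee_pos: [0.6031, -0.3735, 0.1595]
tcp_rot: [-179.9, 30.2, 155.1]
wrist_force: [-3.7, 1.6, 6.7]
opening: 0.0114
grasp_force: 60.7
```

```bash
python3 -m jog '[{"rotation":[0,0,0],"translation":[-3,1,9],"grip":5},{"rotation":[0,0,0],"translation":[-6,3,19],"grip":5},{"rotation":[0,0,0],"translation":[-9,4,28],"grip":5},{"rotation":[0,0,0],"translation":[-12,6,38],"grip":5},{"rotation":[0,0,0],"translation":[-16,7,47],"grip":5},{"rotation":[0,0,0],"translation":[-19,9,56],"grip":5},{"rotation":[0,0,0],"translation":[-22,10,66],"grip":5},{"rotation":[0,0,0],"translation":[-25,12,75],"grip":5},{"rotation":[0,0,0],"translation":[-28,13,85],"grip":5},{"rotation":[0,0,0],"translation":[-35,17,105],"grip":5},{"rotation":[0,0,0],"translation":[-35,17,105],"grip":5},{"rotation":[0,0,0],"translation":[-35,17,105],"grip":5}]'
python3 - <<'E'
from h import *
s=readout.get_obs(); print(s["q"].round(1),s["ee_pos"],s["tcp_rot"],s["opening"])
p,P=cloud("wrist"); np.save("w5",P); cv2.imwrite("pics/w5.png",p[...,::-1])
p,P=cloud("top"); np.save("t5",P)
p,P=cloud("side"); np.save("s5",P)
E
```

```text
time: 10.55
ee_pos: [0.5679, -0.3564, 0.2626]
tcp_rot: [-179.9, 30.1, 155.1]
wrist_force: [0.1, -0.3, -1.6]
opening: 0.0114
grasp_force: 59.5
[-34.   -8.1  -5.6  62.7   4.5  -7.9] [ 0.56791337 -0.356395    0.26261345] [-179.94601575   30.09117095  155.0965357 ] 0.011363666200549394
```

View pics/w5.png

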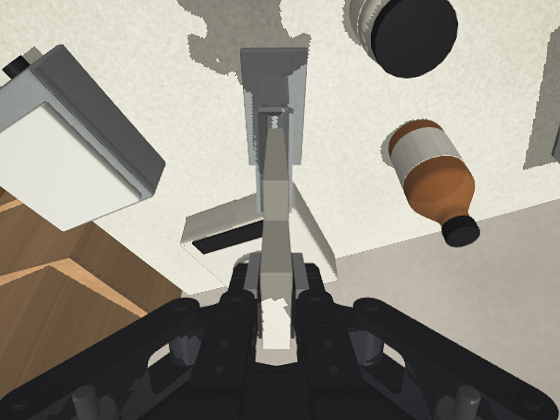

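The cassette hangs in the grip: plate edge from (275,125) to (275,215), tab down to (275,350). I measure it in the tool frame.

Run:
```python
from h import *
s=readout.get_obs(); Rm=R.from_euler('xyz',s["tcp_rot"],degrees=True).as_matrix()
P=np.load("w5.npy").reshape(-1,3); t=(P-s["ee_pos"])@Rm; t=t[~np.isnan(t[:,0])]
k=(abs(t[:,1])<.012)&(t[:,2]>-.04)&(t[:,2]<.14)&(t[:,0]>-.02)&(t[:,0]<.12)
t=t[k]*1000
for lo in np.arange(-30,135,6):
    q=t[(t[:,2]>lo)&(t[:,2]<=lo+6)]
    if len(q)>3: print(lo,len(q),"x",np.percentile(q[:,0],[2,50,98]).round(1),"y",np.percentile(q[:,1],[2,50,98]).round(1))
pl=t[(t[:,2]>45)&(t[:,2]<105)]; pl=pl[abs(pl[:,0]-np.median(pl[:,0]))<20]
a,b=np.polyfit(pl[:,2],pl[:,0],1); print("edge slope deg",np.degrees(np.arctan(a)),"x at z=80",a*80+b)
a2,b2=np.polyfit(pl[:,2],pl[:,1],1); print("y slope",np.degrees(np.arctan(a2)),b2)
print("zmax",np.sort(t[:,2])[-8:], t[t[:,2].argsort()[-8:],0])
```

```text
-30 427 x [10.  20.2 21.6] y [-11.    0.3  11.4]
-24 360 x [10.  21.2 22.6] y [-11.4   0.3  11.5]
-18 332 x [10.1 22.4 23.7] y [-11.3  -0.2  11.3]
-12 307 x [10.  23.6 44. ] y [-11.2   0.2  11.6]
-6 1227 x [24.3 34.9 45.1] y [-5.5  0.2  6.1]
0 116 x [45.1 45.8 46.7] y [-5.4  0.2  5.8]
6 101 x [46.2 46.9 47.4] y [-5.5  0.2  5.9]
12 93 x [47.  47.9 48.5] y [-5.4  0.7  5.8]
18 78 x [48.3 48.9 49.6] y [-5.5 -0.3  5.9]
24 76 x [49.3 49.9 50.6] y [-5.5  0.7  5.8]
30 66 x [50.2 51.  51.5] y [-5.4 -0.1  5.7]
36 63 x [51.2 52.  52.5] y [-5.5  0.1  5.7]
42 59 x [52.3 53.1 53.6] y [-5.7  0.1  5.8]
48 54 x [53.4 54.2 54.8] y [-5.9  0.1  5.5]
54 46 x [54.6 55.2 55.7] y [-5.5 -0.2  5.6]
60 48 x [55.7 56.3 56.9] y [-5.8  0.4  5.7]
66 39 x [56.6 57.3 57.8] y [-5.4 -0.6  5.4]
72 37 x [57.6 58.3 58.8] y [-5.6 -0.7  5.4]
78 36 x [58.4 59.2 59.8] y [-5.8 -0.   5.5]
84 32 x [60.2 60.3 60.8] y [-5.2 -0.   5.2]
90 33 x [60.6 61.4 61.9] y [-5.8 -0.1  5.3]
96 26 x [62.1 62.5 63.1] y [-6.  -0.1  4.8]
102 4 x [63. 63. 63.] y [-3.  -2.   2.7]
edge slope deg 9.942861718145602 x at z=80 59.24973984326785
y slope -0.44830510923036215 0.45637008288355807
zmax [101.9278672  102.20351757 102.40368407 102.60866663 102.68389824
 139.51989214 139.72105982 139.73431057] [63.0480871  63.04311028 63.03474408 63.0229808  63.02347431 78.30726018
 75.82464503 75.82478269]
```

```bash
cat >> h.py <<'E'
def ins(out,dn=0.0005,dy=0,az=-4.45,o=(.0236,.0002,.1096),tilt=44.94):
    M=R.from_euler('z',-4.45,degrees=True).as_matrix(); t=np.radians(35)
    s=-.387+out; n=.6449+dn
    O=M@[-s*np.sin(t)+n*np.cos(t),.1295+dy,s*np.cos(t)+n*np.sin(t)]
    Rt=tool(az,tilt); return Rt,O-Rt@np.array(o)
E
python3 -c "
from h import *
print(ins(0)[1],ins(.12)[1])
delta(*ins(.12))"
```

```text
[0.69789468 0.07537822 0.14742464] [0.629273   0.08071861 0.24572289]
rotvec [ -3.8 -14.6  20.4] trans mm [ 61.6 436.9 -15. ] q [-34.   -8.1  -5.7  62.7   4.5  -7.9] t 10.7
```

```bash
python3 -m jog '[{"rotation":[0,0,0],"translation":[-25,5,10],"grip":5},{"rotation":[0,-1,1],"translation":[-50,25,25],"grip":5},{"rotation":[-1,-2,3],"translation":[-70,60,30],"grip":5},{"rotation":[-1,-4,5],"translation":[-80,100,30],"grip":5},{"rotation":[-1,-6,8],"translation":[-80,140,30],"grip":5},{"rotation":[-2,-8,11],"translation":[-80,185,30],"grip":5},{"rotation":[-2,-10,14],"translation":[-80,230,30],"grip":5},{"rotation":[-3,-12,17],"translation":[-75,275,25],"grip":5},{"rotation":[-3.8,-14.6,20.4],"translation":[-65,320,20],"grip":5},{"rotation":[-3.8,-14.6,20.4],"translation":[-50,360,10],"grip":5},{"rotation":[-3.8,-14.6,20.4],"translation":[-35,400,0],"grip":5},{"rotation":[-3.8,-14.6,20.4],"translation":[-15,430,-8],"grip":5},{"rotation":[-3.8,-14.6,20.4],"translation":[5,438,-15],"grip":5},{"rotation":[-3.8,-14.6,20.4],"translation":[5,438,-15],"grip":5},{"rotation":[-3.8,-14.6,20.4],"translation":[5,438,-15],"grip":5}]'
python3 -c "
from h import *
delta(*ins(.12)); delta(*ins(.1)); delta(*ins(.085));
p,P=cloud('wrist'); np.save('w6',P)
s=readout.get_obs(); Rm=R.from_euler('xyz',s['tcp_rot'],degrees=True).as_matrix()
t=(P.reshape(-1,3)-s['ee_pos'])@Rm*1000
k=(abs(t[:,1])<12)&(t[:,0]>0)&(t[:,0]<75)
for lo in (6,30,60,90,96,102):
    q=t[k&(t[:,2]>lo)&(t[:,2]<lo+6)]
    if len(q): print(lo,np.percentile(q,[2,50,98],axis=0).round(1)[:,:2].tolist())
L=P.reshape(-1,3)@R.from_euler('z',-4.45,degrees=True).as_matrix()
a=np.radians(35); S=-L[:,0]*np.sin(a)+L[:,2]*np.cos(a); N=L[:,0]*np.cos(a)+L[:,2]*np.sin(a)
k=(abs(S+.303)<.004)&(N>.6)&(N<.69)&(abs(L[:,1]-.13)<.025); print('flare y',np.percentile(L[k,1],[1,99]),k.sum())
"
```

```text
time: 12.2
ee_pos: [0.5725, 0.0819, 0.2457]
tcp_rot: [-179.9, 44.9, 175.7]
wrist_force: [-0.1, -0.0, -1.0]
opening: 0.0115
grasp_force: 59.4
rotvec [ 0.1 -0.  -0.1] trans mm [56.8 -1.2  0. ] q [ 14.7 -33.6 -32.9  47.5 -13.4  13.7] t 12.2
rotvec [ 0.1 -0.  -0.1] trans mm [ 68.2  -2.1 -16.3] q [ 14.7 -33.6 -32.9  47.5 -13.4  13.7] t 12.2
rotvec [ 0.1 -0.  -0.1] trans mm [ 76.8  -2.8 -28.6] q [ 14.7 -33.6 -32.9  47.5 -13.4  13.7] t 12.2
6 [[47.2, -4.7], [47.9, 0.8], [48.6, 6.7]]
30 [[51.0, -4.8], [52.2, 1.0], [52.9, 6.5]]
60 [[56.9, -4.8], [57.5, 0.9], [58.1, 6.6]]
90 [[62.4, -4.9], [63.0, 0.8], [63.6, 6.1]]
96 [[63.6, -4.7], [64.2, 0.4], [64.2, 5.9]]
102 [[64.3, -5.0], [64.8, 0.0], [64.8, 5.0]]
flare y [0.1127653  0.14664436] 456
```

```bash
sed -i 's/o=(.0236,.0002,.1096),tilt=44.94/o=(.025,.0008,.1095),tilt=45.2/' h.py
python3 -c "
from h import *
for o in (.12,.085,.06,.03,0.005,0): delta(*ins(o))"
```

```text
rotvec [ 0.  -0.2 -0. ] trans mm [57.4 -1.4 -0.2] q [ 14.7 -33.7 -32.9  47.5 -13.4  13.7] t 12.25
rotvec [ 0.  -0.2 -0. ] trans mm [ 77.4  -2.9 -28.9] q [ 14.7 -33.7 -32.9  47.5 -13.4  13.7] t 12.25
rotvec [ 0.  -0.2 -0. ] trans mm [ 91.7  -4.1 -49.3] q [ 14.7 -33.7 -32.9  47.5 -13.4  13.7] t 12.25
rotvec [ 0.  -0.2 -0. ] trans mm [108.9  -5.4 -73.9] q [ 14.7 -33.7 -32.9  47.5 -13.4  13.7] t 12.25
rotvec [ 0.  -0.2 -0. ] trans mm [123.2  -6.5 -94.4] q [ 14.7 -33.7 -32.9  47.5 -13.4  13.7] t 12.25
rotvec [ 0.  -0.2 -0. ] trans mm [126.   -6.7 -98.5] q [ 14.7 -33.7 -32.9  47.5 -13.4  13.7] t 12.25
```

```bash
python3 -m jog '[{"rotation":[0,-0.2,0],"translation":[20,-0.5,0],"grip":5},{"rotation":[0,-0.2,0],"translation":[40,-1,0],"grip":5},{"rotation":[0,-0.2,0],"translation":[57,-1.4,0],"grip":5},{"rotation":[0,-0.2,0],"translation":[66,-2,-12],"grip":5},{"rotation":[0,-0.2,0],"translation":[75,-2.7,-25],"grip":5},{"rotation":[0,-0.2,0],"translation":[80,-3.2,-33],"grip":5},{"rotation":[0,-0.2,0],"translation":[86,-3.6,-41],"grip":5},{"rotation":[0,-0.2,0],"translation":[91.5,-4.1,-49.3],"grip":5},{"rotation":[0,-0.2,0],"translation":[91.5,-4.1,-49.3],"grip":5}]'
python3 -c "
from h import *
for o in (.06,0.03,0): delta(*ins(o))"
```

```text
time: 13.15
ee_pos: [0.6641, 0.0773, 0.1964]
tcp_rot: [-180.0, 45.2, 175.6]
wrist_force: [-0.1, -0.8, -1.6]
opening: 0.0116
grasp_force: 59.5
rotvec [ 0. -0. -0.] trans mm [0.  0.1 0.8] q [ 11.4 -20.3 -30.1  36.1 -11.2  11.3] t 13.15
rotvec [ 0. -0. -0.] trans mm [ 17.2  -1.2 -23.8] q [ 11.4 -20.3 -30.1  36.1 -11.2  11.3] t 13.15
rotvec [ 0. -0. -0.] trans mm [ 34.3  -2.6 -48.4] q [ 11.4 -20.3 -30.1  36.1 -11.2  11.3] t 13.15
```

No contact force, 25 mm deep. Continue to near the stop, slowly at the end.

```bash
python3 -m jog '[{"rotation":[0,0,0],"translation":[6,-0.4,-8],"grip":5},{"rotation":[0,0,0],"translation":[11.5,-0.8,-16],"grip":5},{"rotation":[0,0,0],"translation":[17,-1.2,-24],"grip":5},{"rotation":[0,0,0],"translation":[23,-1.7,-32],"grip":5},{"rotation":[0,0,0],"translation":[28,-2.1,-39.5],"grip":5},{"rotation":[0,0,0],"translation":[31,-2.3,-44],"grip":5},{"rotation":[0,0,0],"translation":[33,-2.4,-46.5],"grip":5},{"rotation":[0,0,0],"translation":[34.3,-2.6,-48.5],"grip":5},{"rotation":[0,0,0],"translation":[34.3,-2.6,-48.5],"grip":5}]'
python3 -c "
from h import *
delta(*ins(0))"
```

```text
time: 14.05
ee_pos: [0.699, 0.0751, 0.1503]
tcp_rot: [180.0, 45.3, 175.6]
wrist_force: [0.3, -0.7, -1.2]
opening: 0.0115
grasp_force: 59.6
rotvec [-0.   0.1 -0. ] trans mm [-0.5 -0.4 -2.2] q [ 10.3 -14.2 -30.8  29.1 -10.4  10.5] t 14.05
```

```bash
python3 -m jog '[{"rotation":[0,0,0],"translation":[0.6,0,-1.5],"grip":5},{"rotation":[0,0,0],"translation":[1,-0.1,-2.5],"grip":5},{"rotation":[0,0,0],"translation":[1.4,-0.1,-3.5],"grip":5},{"rotation":[0,0,0],"translation":[1.4,-0.1,-3.5],"grip":5}]'
```

```text
time: 14.45
ee_pos: [0.7004, 0.0752, 0.151]
tcp_rot: [180.0, 45.6, 175.5]
wrist_force: [-35.9, -0.2, 25.2]
opening: 0.011
grasp_force: 66.3
```

```bash
python3 -m jog '[{"rotation":[0,0,0],"translation":[-1.5,0,-0.2],"grip":5},{"rotation":[0,0,0],"translation":[-2.5,0,-0.5],"grip":5},{"rotation":[0,0,0],"translation":[-2.5,0,-0.5],"grip":5}]'
python3 -c "
from h import *
delta(*ins(0))
p,P=cloud('wrist'); np.save('w7',P);cv2.imwrite('pics/w7.png',p[...,::-1])
L=P.reshape(-1,3)@R.from_euler('z',-4.45,degrees=True).as_matrix()
a=np.radians(35); S=-L[:,0]*np.sin(a)+L[:,2]*np.cos(a); N=L[:,0]*np.cos(a)+L[:,2]*np.sin(a)
for yc in (.1295,.1955):
  k=(abs(L[:,1]-yc)<.005)&(S>-.31)&(S<-.22)&(N>.6)&(N<.69)
  h,e=np.histogram(S[k],np.arange(-.31,-.22,.004)); print(h.tolist())
  k&=abs(S+.275)<.006; print(yc,k.sum(),np.median(S[k]),np.percentile(N[k],[0,2,50,100]))
"
```

```text
time: 14.75
ee_pos: [0.699, 0.0751, 0.1499]
tcp_rot: [179.9, 45.6, 175.5]
wrist_force: [-8.8, 0.6, 11.7]
opening: 0.0111
grasp_force: 61.7
rotvec [-0.   0.4 -0. ] trans mm [-0.5 -0.4 -1.9] q [ 10.4 -14.4 -31.2  28.6 -10.5  10.5] t 14.75
[44, 51, 49, 53, 60, 66, 66, 132, 890, 96, 106, 110, 127, 130, 145, 153, 173, 247, 1919, 0, 0, 0]
0.1295 1129 -0.2771007136469516 [0.6058362  0.60628197 0.61756994 0.6273432 ]
[43, 63, 53, 56, 61, 66, 77, 147, 1058, 104, 116, 138, 120, 127, 147, 159, 168, 248, 1544, 0, 0, 0]
0.1955 1320 -0.2771055686337432 [0.60415807 0.60454808 0.6181573  0.68435985]
```

View pics/w7.png

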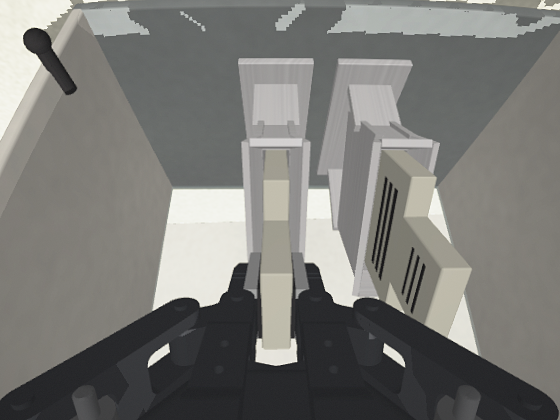

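Seated in the right-hand rack: its shoulder at (275,200) measures at exactly the resident's depth. Release and back out.

```bash
python3 -m jog '[{"rotation":[0,0,0],"translation":[0,0,0],"grip":20},{"rotation":[0,0,0],"translation":[0,0,0],"grip":30},{"rotation":[0,0,0],"translation":[0,0,0],"grip":32},{"rotation":[0,0,0],"translation":[0,0,0],"grip":32},{"rotation":[0,0,0],"translation":[-7,0.5,7],"grip":32},{"rotation":[0,0,0],"translation":[-18,1.4,18],"grip":32},{"rotation":[0,0,0],"translation":[-40,3,40],"grip":32},{"rotation":[0,0,0],"translation":[-70,5,65],"grip":32},{"rotation":[0,0,0],"translation":[-110,8,80],"grip":32},{"rotation":[0,0,0],"translation":[-150,8,90],"grip":32},{"rotation":[0,0,0],"translation":[-150,8,90],"grip":32},{"rotation":[0,0,0],"translation":[-150,8,90],"grip":32}]'
python3 - <<'E'
from h import *
p,P=cloud('wrist')
L=P.reshape(-1,3)@R.from_euler('z',-4.45,degrees=True).as_matrix()
a=np.radians(35); S=-L[:,0]*np.sin(a)+L[:,2]*np.cos(a); N=L[:,0]*np.cos(a)+L[:,2]*np.sin(a)
for yc in (.1295,.1955):
  for s0 in(-.277,-.238):
    k=(abs(L[:,1]-yc)<.005)&(abs(S-s0)<.006)&(N>.6)&(N<.69); print(yc,k.sum(),np.median(S[k]),np.percentile(N[k],[0,2,50,100]))
# door geometry, from top+side clouds at start
for n in("top","side"):
    q=np.load(n+"0.npy").reshape(-1,3)
    k=(q[:,0]>.3)&(q[:,0]<.62)&(q[:,1]>.2)&(q[:,1]<.42)&(q[:,2]>.285)&(q[:,2]<.315)
    s=q[k]; print(n,k.sum(),cv2.minAreaRect((s[:,:2]*1000).astype(np.float32)),s[s[:,0].argmin()])
    k=(q[:,0]>.3)&(q[:,0]<.5)&(q[:,1]>.2)&(q[:,1]<.48)&(q[:,2]>.09)&(q[:,2]<.125)
    s=q[k]; print(" knob?",np.round(s[s[:,1].argsort()[:5]],3).tolist(),np.round(s[s[:,1].argsort()[-5:]],3).tolist())
    print([ (m["confidence"],m["uv"]) for m in spotter.mark_of("wrist","door_edge")[:1]])
print(readout.get_obs()["time"])
E
```

```text
time: 16.0
ee_pos: [0.5472, 0.0832, 0.2373]
tcp_rot: [179.9, 45.4, 175.6]
wrist_force: [0.2, -0.5, 0.9]
opening: 0.0319
grasp_force: 0.0
0.1295 232 -0.277106090080923 [0.60270904 0.60291184 0.61274585 0.62382471]
0.1295 435 -0.23653606670905045 [0.62158806 0.6220742  0.63913487 0.66136858]
0.1955 261 -0.27703826717481983 [0.60433992 0.60470465 0.61601671 0.68323459]
0.1955 423 -0.23738309547797903 [0.62337744 0.62398713 0.64140879 0.66353874]
top 933 ((487.9302673339844, 291.23388671875), (17.51346778869629, 273.42352294921875), 76.94941711425781) [0.35352437 0.31490572 0.29056006]
 knob? [[0.498, 0.286, 0.109], [0.498, 0.286, 0.122], [0.494, 0.287, 0.101], [0.497, 0.287, 0.102], [0.492, 0.287, 0.099]] [[0.354, 0.315, 0.121], [0.354, 0.317, 0.096], [0.355, 0.32, 0.111], [0.356, 0.326, 0.099], [0.356, 0.326, 0.12]]
[(0.7, [277.4, 186.7])]
side 547 ((487.54351806640625, 289.0306091308594), (18.86595916748047, 272.0486145019531), 77.83487701416016) [0.35307057 0.31072192 0.2944395 ]
 knob? [[0.5, 0.283, 0.11], [0.495, 0.284, 0.122], [0.493, 0.284, 0.117], [0.497, 0.284, 0.125], [0.497, 0.284, 0.097]] [[0.379, 0.358, 0.116], [0.377, 0.358, 0.112], [0.382, 0.358, 0.118], [0.386, 0.36, 0.118], [0.378, 0.361, 0.118]]
[(0.7, [277.4, 186.7])]
16.15
```

```bash
cat >> h.py <<'E'
H=np.array([.645,.266])
def dp(th,r=.27,d=.02,z=.25):
    f=np.radians(265.5-th); e=np.array([np.cos(f),np.sin(f)]); n=np.array([np.sin(f),-np.cos(f)])
    return np.r_[H+r*e+d*n,z]
E
python3 -c "
from h import *
delta(tool(-25,45),dp(98,d=.06)); delta(tool(-25,45),np.r_[dp(98,d=.06)[:2],.36])
for th in (98,90,80,70,60,50,40,30,20,10,5,0): print(th,(dp(th)*1000).round())"
```

```text
rotvec [  0.1   0.2 -20.6] trans mm [-153.4  300.2   15.3] q [ 15.9 -37.7 -36.4  48.  -14.3  14.6] t 16.15
rotvec [  0.1   0.2 -20.6] trans mm [-153.4  300.2  125.3] q [ 15.9 -37.7 -36.4  48.  -14.3  14.6] t 16.15
98 [386. 344. 250.]
90 [377. 307. 250.]
80 [374. 260. 250.]
70 [379. 213. 250.]
60 [393. 168. 250.]
50 [414. 125. 250.]
40 [441.  87. 250.]
30 [476.  55. 250.]
20 [515.  29. 250.]
10 [558.  10. 250.]
5 [581.   3. 250.]
0 [604.  -2. 250.]
```

```bash
python3 -c "
from h import *
delta(tool(-25,20),np.r_[dp(98,d=.065)[:2],.36])"
python3 -m jog '[{"rotation":[0,3,-2],"translation":[-20,15,20],"grip":0},{"rotation":[1,6,-4],"translation":[-35,40,45],"grip":0},{"rotation":[2,10,-6],"translation":[-50,75,70],"grip":0},{"rotation":[3,14,-8],"translation":[-65,110,95],"grip":0},{"rotation":[4,18,-10],"translation":[-80,145,120],"grip":0},{"rotation":[4,20,-12],"translation":[-95,180,125],"grip":0}]' 
python3 -c "
from h import *
delta(tool(-25,20),np.r_[dp(98,d=.065)[:2],.36])"
```

```text
rotvec [  6.5  24.5 -20.2] trans mm [-152.3  305.1  125.3] q [ 15.9 -37.7 -36.4  48.  -14.3  14.6] t 16.15
time: 16.75
ee_pos: [0.4533, 0.2649, 0.3624]
tcp_rot: [179.6, 24.8, 163.1]
wrist_force: [1.0, -0.8, -0.6]
opening: 0.0003
grasp_force: 0.0
rotvec [ 1.4  4.7 -8.2] trans mm [-57.9 123.   -2.4] q [ 41.4  -9.5   7.5  93.  -20.7  55.6] t 16.75
```

```bash
python3 -m jog '[{"rotation":[0,1,-2],"translation":[-20,40,0],"grip":0},{"rotation":[1,3,-5],"translation":[-40,80,0],"grip":0},{"rotation":[1.4,4.7,-8],"translation":[-58,123,0],"grip":0},{"rotation":[1.4,4.7,-8],"translation":[-58,123,-30],"grip":0},{"rotation":[1.4,4.7,-8],"translation":[-58,123,-70],"grip":0},{"rotation":[1.4,4.7,-8],"translation":[-58,123,-112],"grip":0},{"rotation":[1.4,4.7,-8],"translation":[-58,123,-112],"grip":0},{"rotation":[1.4,4.7,-8],"translation":[-58,123,-112],"grip":0}]'
python3 - <<'E'
from h import *
delta(tool(-25,20),dp(98,d=.02)); delta(tool(-25,20),dp(90,d=.02))
p,P=cloud("wrist"); p,P2=cloud("top"); 
q=P2.reshape(-1,3)
k=(q[:,0]>.3)&(q[:,0]<.62)&(q[:,1]>.24)&(q[:,1]<.345)&(q[:,2]>.285)&(q[:,2]<.31); s=q[k]; print(k.sum(),cv2.minAreaRect((s[:,:2]*1000).astype(np.float32)))
E
```

```text
time: 17.55
ee_pos: [0.3948, 0.3859, 0.2484]
tcp_rot: [-179.8, 20.0, 155.4]
wrist_force: [0.0, -0.1, 0.8]
opening: -0.0
grasp_force: 0.0
rotvec [ 0.1 -0.1 -0.4] trans mm [ -9.1 -41.9   1.6] q [ 54.3   0.3   5.2  91.1 -19.6  78.3] t 17.55
rotvec [ 0.1 -0.1 -0.4] trans mm [-17.4 -78.7   1.6] q [ 54.3   0.3   5.2  91.1 -19.6  78.3] t 17.55
936 ((487.85833740234375, 291.45660400390625), (17.490686416625977, 272.9712219238281), 77.47344207763672)
```

```bash
python3 -m jog '[{"rotation":[0,0,0],"translation":[-4,-20,0],"grip":0},{"rotation":[0,0,0],"translation":[-7,-32,0],"grip":0},{"rotation":[0,0,0],"translation":[-10,-44,0],"grip":0},{"rotation":[0,0,0],"translation":[-13,-56,0],"grip":0},{"rotation":[0,0,0],"translation":[-16,-68,0],"grip":0},{"rotation":[0,0,0],"translation":[-18,-80,0],"grip":0},{"rotation":[0,0,0],"translation":[-19,-94,0],"grip":0},{"rotation":[0,0,0],"translation":[-20,-110,0],"grip":0},{"rotation":[0,0,0],"translation":[-21,-126,0],"grip":0},{"rotation":[0,0,0],"translation":[-20,-142,0],"grip":0},{"rotation":[0,0,0],"translation":[-18,-158,0],"grip":0},{"rotation":[0,0,0],"translation":[-16,-173,0],"grip":0},{"rotation":[0,0,0],"translation":[-12,-188,0],"grip":0},{"rotation":[0,0,0],"translation":[-7,-203,0],"grip":0},{"rotation":[0,0,0],"translation":[-2,-218,0],"grip":0},{"rotation":[0,0,0],"translation":[5,-232,0],"grip":0},{"rotation":[0,0,0],"translation":[12,-247,0],"grip":0},{"rotation":[0,0,0],"translation":[19,-261,0],"grip":0},{"rotation":[0,0,0],"translation":[19,-261,0],"grip":0}]'
cat >> h.py <<'E'
def door():
    out=[]
    for n in("top","side"):
        q=cloud(n)[1].reshape(-1,3); v=q[:,:2]-H; r=np.linalg.norm(v,axis=1)
        th=265.5-np.degrees(np.arctan2(v[:,1],v[:,0]))%360
        k=(q[:,2]>.275)&(q[:,2]<.309)&(r>.08)&(r<.3)&(th>-20)&(th<110)
        h,e=np.histogram(th[k],np.arange(-20,110,2)); out.append([(int(e[i]),int(h[i])) for i in h.argsort()[::-1][:4]])
    print("door deg",out)
E
python3 -c "
from h import *
door(); delta(tool(-25,20),dp(50))"
```

```text
time: 19.55
ee_pos: [0.4136, 0.1232, 0.2485]
tcp_rot: [-179.9, 20.0, 155.3]
wrist_force: [0.3, 0.7, 0.2]
opening: 0.0002
grasp_force: 0.0
door deg [[(46, 253), (48, 180), (44, 120), (-6, 106)], [(46, 153), (44, 95), (-6, 58), (42, 55)]]
rotvec [ 0.  -0.  -0.3] trans mm [0.3 1.  1.5] q [ 27.  -24.5 -15.8  86.1 -15.6  49.9] t 19.65
```

```bash
python3 -c "
from h import *
delta(tool(-25,45),dp(40,d=.01))
s=readout.get_obs()['ee_pos']
for th in (45,40,35,30,25,20,15,12,10,8,6,4,2,0,-2): print(th,((dp(th,d=.01,r=.265)-s)*1000).round()[:2])"
```

```text
rotvec [-10.5 -22.7  -0.3] trans mm [ 35.4 -44.1   1.5] q [ 27.  -24.5 -15.8  86.1 -15.6  49.9] t 19.65
45 [ 24. -23.]
40 [ 39. -40.]
35 [ 55. -57.]
30 [ 73. -71.]
25 [ 93. -84.]
20 [113. -95.]
15 [ 134. -105.]
12 [ 147. -110.]
10 [ 156. -113.]
8 [ 165. -115.]
6 [ 174. -117.]
4 [ 183. -119.]
2 [ 192. -121.]
0 [ 201. -122.]
-2 [ 210. -123.]
```

```bash
python3 -m jog '[{"rotation":[-2,-4,0],"translation":[4,-4,0],"grip":0},{"rotation":[-4,-8,0],"translation":[8,-8,0],"grip":0},{"rotation":[-6,-13,0],"translation":[14,-13,0],"grip":0},{"rotation":[-8,-18,0],"translation":[20,-19,0],"grip":0},{"rotation":[-10.5,-22.7,0],"translation":[28,-28,0],"grip":0},{"rotation":[-10.5,-22.7,0],"translation":[39,-40,0],"grip":0},{"rotation":[-10.5,-22.7,0],"translation":[47,-48,0],"grip":0},{"rotation":[-10.5,-22.7,0],"translation":[55,-57,0],"grip":0},{"rotation":[-10.5,-22.7,0],"translation":[64,-64,0],"grip":0},{"rotation":[-10.5,-22.7,0],"translation":[73,-71,0],"grip":0},{"rotation":[-10.5,-22.7,0],"translation":[83,-78,0],"grip":0},{"rotation":[-10.5,-22.7,0],"translation":[93,-84,0],"grip":0},{"rotation":[-10.5,-22.7,0],"translation":[103,-90,0],"grip":0},{"rotation":[-10.5,-22.7,0],"translation":[113,-95,0],"grip":0},{"rotation":[-10.5,-22.7,0],"translation":[120,-99,0],"grip":0},{"rotation":[-10.5,-22.7,0],"translation":[127,-102,0],"grip":0},{"rotation":[-10.5,-22.7,0],"translation":[134,-105,0],"grip":0},{"rotation":[-10.5,-22.7,0],"translation":[134,-105,0],"grip":0}]' 
python3 -c "
from h import *
door(); delta(tool(-25,45),dp(15,d=.01,r=.265))"
```

```text
time: 21.45
ee_pos: [0.548, 0.0196, 0.2483]
tcp_rot: [-179.8, 45.0, 155.5]
wrist_force: [-0.7, 0.2, -0.1]
opening: -0.0
grasp_force: 0.0
door deg [[(12, 370), (14, 194), (10, 161), (-6, 105)], [(12, 221), (10, 117), (14, 115), (8, 57)]]
rotvec [ 0.1 -0.1 -0.3] trans mm [-0.4 -0.3  1.6] q [ 16.  -32.5 -30.9  54.5 -27.5  31.2] t 21.55
```

```bash
python3 -m jog '[{"rotation":[0,0,0],"translation":[5,-2,0],"grip":0},{"rotation":[0,0,0],"translation":[10,-4,0],"grip":0},{"rotation":[0,0,0],"translation":[15,-6,0],"grip":0},{"rotation":[0,0,0],"translation":[20,-7,0],"grip":0},{"rotation":[0,0,0],"translation":[25,-9,0],"grip":0},{"rotation":[0,0,0],"translation":[30,-10,0],"grip":0},{"rotation":[0,0,0],"translation":[34,-11,0],"grip":0},{"rotation":[0,0,0],"translation":[38,-12,0],"grip":0},{"rotation":[0,0,0],"translation":[42,-12,0],"grip":0},{"rotation":[0,0,0],"translation":[45,-13,0],"grip":0},{"rotation":[0,0,0],"translation":[48,-14,0],"grip":0},{"rotation":[0,0,0],"translation":[51,-14,0],"grip":0},{"rotation":[0,0,0],"translation":[54,-15,0],"grip":0}]' 
python3 -c "
from h import *
door(); delta(tool(-25,45),dp(0,d=.01,r=.265))"
```

```text
time: 22.85
ee_pos: [0.6017, 0.005, 0.2485]
tcp_rot: [-179.8, 45.0, 155.5]
wrist_force: [0.3, 0.6, 0.4]
opening: 0.0001
grasp_force: 0.1
door deg [[(2, 360), (0, 319), (-6, 152), (-2, 123)], [(2, 213), (0, 205), (-6, 88), (-2, 85)]]
rotvec [ 0.1 -0.  -0.3] trans mm [12.5 -2.2  1.5] q [ 12.  -25.6 -27.   49.9 -25.1  27.7] t 22.95
```

```bash
python3 -m jog '[{"rotation":[0,0,0],"translation":[2,0,0],"grip":0},{"rotation":[0,0,0],"translation":[4,-1,0],"grip":0},{"rotation":[0,0,0],"translation":[6,-1,0],"grip":0},{"rotation":[0,0,0],"translation":[8,-1,0],"grip":0},{"rotation":[0,0,0],"translation":[10,-1,0],"grip":0}]' 
python3 -m jog '[{"rotation":[0,0,0],"translation":[1.5,0,0],"grip":0},{"rotation":[0,0,0],"translation":[3,0,0],"grip":0},{"rotation":[0,0,0],"translation":[4.5,0,0],"grip":0},{"rotation":[0,0,0],"translation":[6,0,0],"grip":0}]' 
python3 -c "
from h import *
door(); delta(tool(-25,45),dp(0,d=.01,r=.265))"
```

```text
time: 23.45
ee_pos: [0.6106, 0.0039, 0.2482]
tcp_rot: [-179.7, 44.9, 155.6]
wrist_force: [-14.9, 1.9, 4.4]
opening: 0.0001
grasp_force: 7.3
time: 23.85
ee_pos: [0.6169, 0.0034, 0.2483]
tcp_rot: [-179.7, 45.0, 155.5]
wrist_force: [-7.5, -1.3, 2.0]
opening: -0.0
grasp_force: 3.5
door deg [[(-2, 506), (-4, 226), (-6, 199), (-8, 127)], [(-2, 321), (-4, 137), (-6, 123), (-8, 57)]]
rotvec [ 0.2 -0.1 -0.3] trans mm [-3.  -0.8  1.6] q [ 11.5 -23.4 -25.6  49.  -24.8  27.2] t 23.95
```

```bash
python3 -m jog '[{"rotation":[0,0,0],"translation":[1,0,0],"grip":0},{"rotation":[0,0,0],"translation":[2,0,0],"grip":0},{"rotation":[0,0,0],"translation":[3,0,0],"grip":0}]' 
python3 -m jog '[{"rotation":[0,0,0],"translation":[1,0,0],"grip":0},{"rotation":[0,0,0],"translation":[2,0,0],"grip":0},{"rotation":[0,0,0],"translation":[2,0,0],"grip":0}]'
```

```text
time: 24.25
ee_pos: [0.6202, 0.0034, 0.2484]
tcp_rot: [-179.7, 45.0, 155.5]
wrist_force: [-4.7, -2.4, 1.2]
opening: -0.0
grasp_force: 2.2
time: 24.55
ee_pos: [0.6215, 0.0032, 0.2481]
tcp_rot: [-179.6, 44.9, 155.6]
wrist_force: [-15.0, -0.8, 3.8]
opening: 0.0002
grasp_force: 7.8
```

```bash
python3 -m jog '[{"rotation":[0,0,0],"translation":[1,0,0],"grip":0},{"rotation":[0,0,0],"translation":[1.5,0,0],"grip":0},{"rotation":[0,0,0],"translation":[1.5,0,0],"grip":0}]' 
python3 -m jog '[{"rotation":[0,0,0],"translation":[-5,1,1],"grip":0},{"rotation":[0,0,0],"translation":[-15,2,4],"grip":0},{"rotation":[0,0,0],"translation":[-40,5,10],"grip":0},{"rotation":[0,0,0],"translation":[-75,5,20],"grip":0},{"rotation":[0,0,0],"translation":[-110,5,30],"grip":0},{"rotation":[0,0,0],"translation":[-130,5,40],"grip":0},{"rotation":[0,0,0],"translation":[-130,5,40],"grip":0},{"rotation":[0,0,0],"translation":[-130,5,40],"grip":0},{"rotation":[0,0,0],"translation":[-130,5,40],"grip":0},{"rotation":[0,0,0],"translation":[-130,5,40],"grip":0}]'
python3 -c "
from h import *
door()
p,P=cloud('wrist'); q,_=cloud('top')
L=P.reshape(-1,3)@R.from_euler('z',-4.45,degrees=True).as_matrix()
for y0 in (0.04,.1,.16,.22,.28):
  k=(L[:,2]>.28)&(L[:,2]<.30)&(abs(L[:,1]-y0)<.02)&(L[:,0]<.66)&(L[:,0]>.55); print(y0,k.sum(),np.percentile(L[k,0],[2,50]) if k.sum() else '')
cv2.imwrite('pics/end.png',np.hstack([cv2.resize(p[...,::-1],(400,300)),cv2.resize(q[...,::-1],(400,300))]))"
```

```text
time: 24.85
ee_pos: [0.6221, 0.0032, 0.248]
tcp_rot: [-179.5, 44.9, 155.6]
wrist_force: [-29.1, -0.2, 8.3]
opening: 0.0
grasp_force: 14.6
time: 25.85
ee_pos: [0.4943, 0.0089, 0.2875]
tcp_rot: [-179.7, 45.0, 155.5]
wrist_force: [-0.0, -0.1, -0.1]
opening: 0.0001
grasp_force: 0.0
door deg [[(-2, 387), (-4, 305), (-6, 197), (-8, 125)], [(-2, 270), (-4, 177), (-6, 108), (-8, 60)]]
0.04 5 [0.62329246 0.62439333]
0.1 771 [0.6232273  0.62463419]
0.16 1566 [0.62317118 0.62476132]
0.22 676 [0.62323891 0.6248688 ]
0.28 0
```

View pics/end.png

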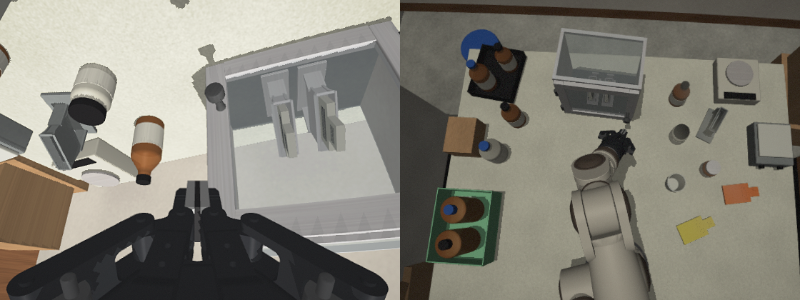

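The door is flush along its whole width about a second after release, both cassettes are in their racks, and the bystanders stand where they were.

```bash
python3 -c "
from h import *
print(bot.job_done())"
```

```text
the job is handed in; nothing more can be done
None
```

The cassette is fully home in the empty slot beside the other one, and the cabinet door is shut on its catch and holding by itself. The job is handed in at about 26 s, and no bystander was disturbed as far as the last pictures show.

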